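# Load the glaze carousel and index it to the next latch position

## Task

Stand the orange glaze pot upright in the empty nest of the carousel and let go of it. Then push the carousel clockwise (seen from above) by its red post until the sprung latch drops fully into the next notch of the rim, and keep pressing the post on against the latch with 8 to 20 N for half a second to prove that it holds. Never press on the carousel or its base with more than 20 N, and leave it latched there with the pot standing in its nest and your hand clear.

Things in the scene. Friction and masses are not known exactly. Their poses are not given: they have to be found in the camera images.
- orange_pot_mid (a point): centre of the loose orange glaze pot with the white screw cap: 53 mm across the body, 61 mm tall, 0.17 kg; the point is on its axis, half-way up (30.5 mm over its foot); z is its upright axis. It stands on the bench. Its flat foot belongs on the nest's floor.
- orange_pot: the same pot; origin at the centre of its foot.
- empty_nest (a point): centre of the floor of the one empty nest of the carousel, at the height of the disc's top (40 mm over the bench). The nest is a white ring 9 mm high, 68 mm outside, about 61 mm clear inside. It lies 88 mm from the carousel's axis and turns with the carousel. The neighbouring nests hold pots and cups up to 115 mm over the bench that are fixed to the carousel.
- turntable_base: fixed grey base of the carousel. Its origin is on the bench on the carousel's vertical axis of rotation; z is up. It carries the aluminium carousel disc (280 mm across the rim, top 40 mm over the bench). On its -y side a lobe, up to 225 mm from the axis, carries the blue latch bracket with its knob (up to 48 mm over the bench and 235 mm from the axis). Contact force on the base counts whatever the hand touches of base or carousel.
- post (a point): middle of the upright red drive post of the carousel: 16 mm thick, standing on the disc from 40 to 110 mm over the bench (the lowest 6 mm has a 26 mm collar); the point is half-way up its length, 112 mm from the axis of rotation. Neighbouring nests are 60 degrees away on either side, so that it can be pushed from behind with closed fingers along its circle. It is rubber-mounted: along its circle it gives a little (about 1 mm for 8 N) and springs back.
- carousel (a joint): turn of the carousel on its base (rad), growing clockwise seen from above. It starts at 0.31 to 0.73, between two notches, and stays where it is left (stiff bearing: about 2 to 4 N at the post keep it moving). The next notch comes to the latch somewhere between 0.94 and 1.16: the bracket is clamped anywhere along an arc slot, so that the place must be found by feel. Notches are 60 degrees apart.
- latch (a joint): position of the sprung roller latch (m): about 0.008 when the brass roller rides on the rim, below 0.002 when it has dropped into a notch. The notch has steep walls and 1 mm of play either way: once the latch is in, the carousel stops dead, and pushing on makes the force climb by up to 8 N for each mm, less if the arm itself gives. Pushed slowly (up to about 50 mm/s at the post) the latch always drops in.
Things that resemble listed ones, but are neither listed nor needed, are in the scene too. Leave any green, pink or purple look-alike of the orange_pot alone.

How it is judged:
By the outcome, as a careful person would: the job done as asked, in the order asked, and still so for the second after the job is handed in, with the robot touching nothing.
It also fails if it takes over 61 s, if anything falls off the work surface, if the arm or the gripper's body presses on something with over 40 N, if the wrist force passes 120 N, or if a joint passes its speed limit or range.

## Robot

A 6-joint arm with a two-finger parallel gripper is mounted at the origin on the work surface; the furniture and walls round the work are solid. World frame = base frame: x ahead of the robot, y to its left, z up, the work surface at z = 0. Lengths are in mm, angles in rad, forces in N, time in s.
With the tool pointing down it reaches from about 400 to 825 mm from the base axis. Payload 7 kg.
Tool frame: the origin (TCP) lies at the very end of the fingers, on their centre line; the grasp point (between the pads) lies 19 mm behind it; z points along the fingers, y is the direction in which the jaws open and shut (so a half turn about z gives the same grasp; the last joint's range is limited). The gripper opens to 88 mm and grips with 3 to 60 N. Pads are 19 mm wide; open, the fingers measure 130 mm over their backs; the gripper's body (78 mm by 193 mm) begins 47 mm behind the grasp point.
Start: joints at [-0.905, 0.359, 0.012, 0, -1.224, -0.288], TCP at [248.964, -627.385, 226.561] pointing down, gripper open.
Joint ranges: [-3.07, 3.07], [-1.43, 2.12], [-1.02, 1.25], [-3.03, 1.67], [-3.05, -0], [-3.03, 3.03]. Speed limits (rad/s): [2.39, 2.39, 3.01, 3.14, 3.14, 3.14].

## Interface

Orientations are given as a unit quaternion [x, y, z, w].
In Python, from plant import bot gives the robot as it stands. Calls block until the motion is done:
- bot.move_ptp(position, orientation): joint-space move of the TCP to a pose.
- bot.line_to(position, velocity=150, ori=None): straight line of the TCP; ori=None keeps the orientation; velocity is the mean speed in mm/s.
- bot.move_joints(angles): joint-space move.
- bot.move_gripper(opening, force=None): finger opening in mm; force is the grip in N (None keeps the last); returns when the fingers have stopped.
- bot.pause(seconds).
- bot.solve_ik(position, orientation): joint angles nearest the present ones, or None.
- bot.read_state(): the state.
- bot.camera(name): name is "scene" or "side" or "wrist"; returns the picture (420x560x3 uint8, red, green, blue); there is no depth.
- bot.get_calibration(name): a dict with "fx", "fy", "cx", "cy" (pixels), "view" (4x4, takes a point from world to camera coordinates); the wrist camera has in their place "T_tool_cam" (4x4, takes a point from camera to tool coordinates, whose origin is the TCP and whose axes are the flange's). Camera axes: x right, y up, looking along -z (the intrinsics and any distortion apply to the point x, -y, -z); pixel columns grow to the right and rows downward; lengths in mm; the calibration is good to about 2 mm. A picture is of the moment at which its call begins: read the wrist's pose just before it. get_calibration takes no time and is no camera call.
A pose or a line that the arm cannot do raises bot.Unreachable and nothing moves.
- bot.close_job(): hands the job in, once; it reports no verdict.
The state is a dict: "t": time; "joint_pos": joint angles; "qvel": joint speeds; "tau": joint torques, N m; "tcp_pos": TCP position; "eef_rot": TCP orientation; "contact_force": force on the tool from outside, world axes, zero at the start; "moment": the same for the moment, N m; "width": finger opening in mm.
Only numpy, scipy, OpenCV 4.12 (cv2) and the standard library are available. Lean on these libraries where they do the work, as an engineer would, in place of code of your own. Each camera call takes 0.05 s, during which the arm holds its last target. There are 200 camera calls.

## Working session

There is one attempt and no reset: what is moved stays moved. The work goes in short steps, each a Python script; the robot and the scene stay as the last script left them, time stands still between calls to the robot, and variables do not carry over. Pictures are saved under pics/ and viewed, about 8 in all and at most 12, crops included, and the job is handed in when it is done.

```bash
ls; mkdir -p pics; python3 - <<'E'
from plant import bot
import cv2,numpy as np
np.set_printoptions(precision=4,suppress=True)
a=[bot.camera(n) for n in("scene","side")]
for n,i in zip(("scene","side"),a):
    cv2.imwrite(f"pics/{n}0.png",cv2.resize(i[:,:,::-1],(800,600),interpolation=cv2.INTER_CUBIC))
    print(n,bot.get_calibration(n))
print(bot.get_calibration("wrist"),bot.read_state())
E
```

```text
pics
scene {'fx': 512.9276759476967, 'fy': 512.9276759476967, 'cx': 282.1831363442678, 'cy': 207.08944228632063, 'view': array([[  -0.3627,   -0.9319,   -0.0029,  239.1919],
       [   0.6379,   -0.2506,    0.7282, -329.3843],
       [  -0.6793,    0.2623,    0.6854, -996.5525],
       [   0.    ,    0.    ,    0.    ,    1.    ]])}
side {'fx': 449.61557043649174, 'fy': 449.61557043649174, 'cx': 288.43427389236814, 'cy': 209.85711870794546, 'view': array([[   0.9962,    0.0861,    0.0142, -480.585 ],
       [  -0.0422,    0.3326,    0.9421,  -99.4661],
       [   0.0764,   -0.9391,    0.3349, -905.916 ],
       [   0.    ,    0.    ,    0.    ,    1.    ]])}
{'fx': 298.2762860021744, 'fy': 298.2762860021744, 'cx': 277.76071621711395, 'cy': 209.2427821964491, 'T_tool_cam': array([[  -0.0001,    0.9669,    0.2553,   68.193 ],
       [   1.    ,    0.0001,   -0.0002,    0.7855],
       [  -0.0002,    0.2553,   -0.9669, -158.2722],
       [   0.    ,    0.    ,    0.    ,    1.    ]])} {'t': 0.1, 'joint_pos': array([-0.9049,  0.3593,  0.0112, -0.0003, -1.2241, -0.2881]), 'qvel': array([-0.0011, -0.0001,  0.0015, -0.0009, -0.001 ,  0.0007]), 'tau': array([ -0.0027, -58.4163,  29.3751,   7.0155,   0.0102,  -0.    ]), 'tcp_pos': array([ 248.8143, -627.0218,  225.7243]), 'eef_rot': array([-0.1877,  0.9822,  0.0007, -0.0002]), 'contact_force': array([-0.5499, -0.8664,  0.1403]), 'moment': array([0.0033, 0.0083, 0.0178]), 'width': 87.12547014298616}
```

View pics/scene0.png

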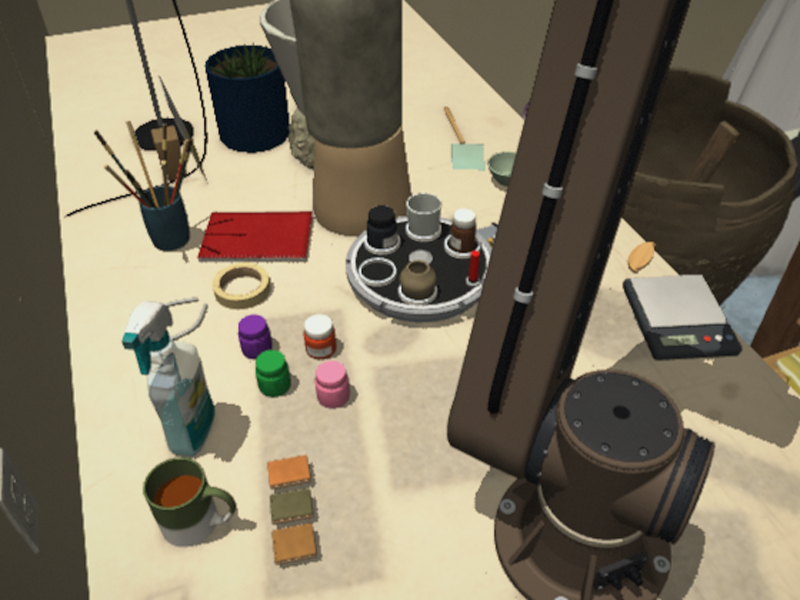

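View pics/side0.png

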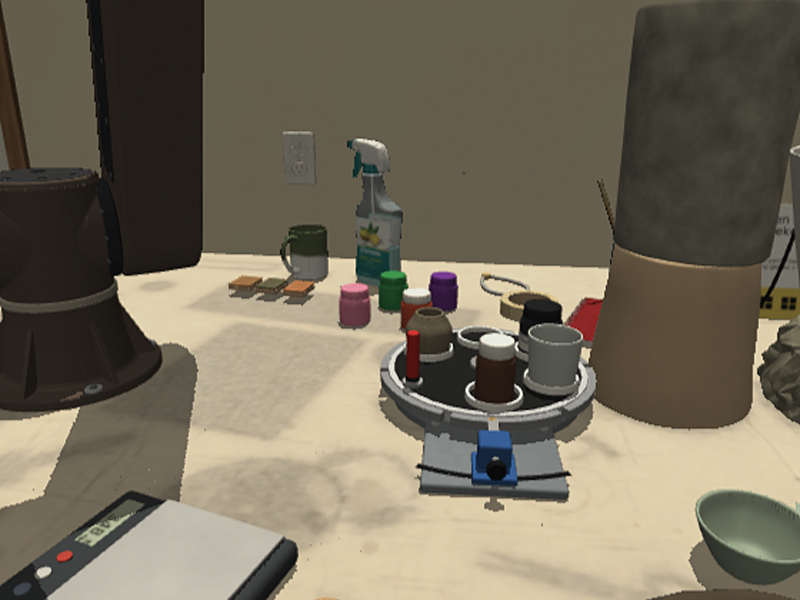

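Scene picture (800 px wide): orange pot with white cap at (320,336); its look-alikes are purple (255,336), green (272,372) and pink (332,384). The empty nest is at (378,270) and the post runs from (475,252) to (474,283). The side picture shows the post at (413,333) to (412,382), with the latch bracket nearest the camera.

```bash
cat > h.py <<'E'
from plant import bot
import cv2,numpy as np
from scipy.spatial.transform import Rotation as R
np.set_printoptions(precision=3,suppress=True)
def ray(c,u,v,pose=None):
    k=bot.get_calibration(c)
    d=np.array([(u-k["cx"])/k["fx"],-(v-k["cy"])/k["fy"],-1])
    if c=="wrist":
        T=np.eye(4);T[:3,:3]=R.from_quat(pose[1]).as_matrix();T[:3,3]=pose[0];T=T@k["T_tool_cam"]
    else: T=np.linalg.inv(k["view"])
    return T[:3,3],T[:3,:3]@d
def at(c,u,v,z,pose=None):
    o,d=ray(c,u,v,pose); return o+d*(z-o[2])/d[2]
def down(yaw): # tool x axis at angle yaw in the world, z down
    return (R.from_euler("z",yaw)*R.from_euler("x",np.pi)).as_quat()
def pose():
    s=bot.read_state(); return s["tcp_pos"],s["eef_rot"]
def shot(name,box=None,size=None):
    p=pose(); i=bot.camera("wrist"); np.savez(f"pics/{name}.npz",p=p[0],q=p[1])
    if box: i=i[box[1]:box[3],box[0]:box[2]]
    cv2.imwrite(f"pics/{name}.png",cv2.resize(i[:,:,::-1],size or (800,600),interpolation=cv2.INTER_CUBIC)); return p
E
python3 - <<'E'
from h import *
for n,c,u,v,z in [("pot cap","scene",319,323,61),("pot foot~","scene",320,352,3),("pot cap side","side",416,294,61),("nest","scene",378,270,49),("post top","scene",475,252,110),("post base","scene",474,282,40),
 ("post top s","side",413,333,110),("post base s","side",412,382,40),("nest s","side",482,338,49),("vase nest","scene",418,294,47),("black","scene",381,210,100),("brown cap s","side",497,340,110),("bracket","side",494,440,48),("discL","side",381,375,35),("discR","side",596,375,35),
 ("disc l","scene",346,265,38),("disc b","scene",424,320,30)]:
    print(n,at(c,u*.7,v*.7,z))
for y in (0,):
  print(R.from_quat(pose()[1]).as_matrix())
c=cv2.imread("pics/scene0.png")[190:430,220:540]; cv2.imwrite("pics/crop1.png",cv2.resize(c,(800,600),interpolation=cv2.INTER_CUBIC))
E
```

```text
pot cap [464.641 224.851  61.   ]
pot foot~ [454.382 231.043   3.   ]
pot cap side [469.507 214.409  61.   ]
nest [566.933  84.612  49.   ]
post top [483.911 -65.412 110.   ]
post base [482.926 -67.936  40.   ]
post top s [488.018 -69.695 110.   ]
post base s [486.973 -59.904  40.   ]
nest s [575.304  70.287  49.   ]
vase nest [483.582  40.345  47.   ]
black [669.977  40.031 100.   ]
brown cap s [587.256 -79.116 110.   ]
bracket [ 583.353 -196.501   48.   ]
discL [444.793 -34.9    35.   ]
discR [722.614  -2.774  35.   ]
disc l [613.633 130.872  38.   ]
disc b [435.989  48.354  30.   ]
[[-0.93  -0.369 -0.001]
 [-0.369  0.93   0.001]
 [ 0.     0.001 -1.   ]]
```

View pics/crop1.png

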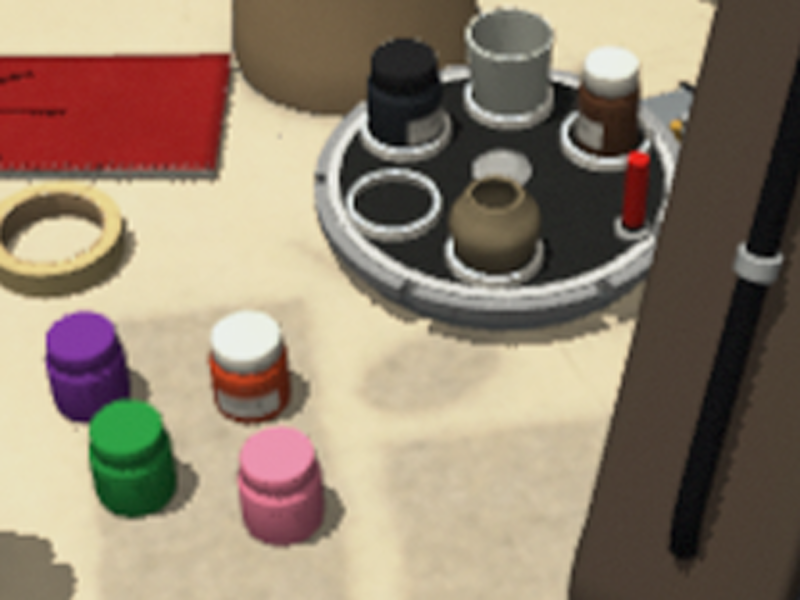

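Orange pot is confirmed as the white-capped one at crop (248,365). Purple, green and pink are solid-coloured, so I leave them alone. I now go above the pot and nest for one close look, keeping to a short radius away from the big cylinder.

```bash
python3 - <<'E'
from h import *
for n,c,u,v,z in [("purple","scene",254,326,61),("green","scene",271,360,61),("pink","scene",332,371,61),("cyl","scene",362,234,0),("cyl l","scene",318,215,0),("cyl r","scene",408,205,0),("cyl s l","side",592,395,0),("cyl s r","side",752,405,0)]:
    print(n,at(c,u*.7,v*.7,z))
bot.move_ptp([470,-180,260],down(np.deg2rad(-190)))
bot.move_ptp([480,170,250],down(np.deg2rad(-180)))
p=shot("w1"); print(p,bot.read_state()["t"],bot.read_state()["joint_pos"])
E
```

```text
purple [497.1   326.521  61.   ]
green [413.629 318.409  61.   ]
pink [356.805 235.835  61.   ]
cyl [735.585  59.499   0.   ]
cyl l [829.271 124.254   0.   ]
cyl r [793.113 -63.147   0.   ]
cyl s l [723.139   8.296   0.   ]
cyl s r [927.658   3.835   0.   ]
(array([480.205, 169.214, 250.023]), array([ 0.,  1., -0., -0.])) 3.2833 [ 0.725  0.068 -0.31   0.    -1.193 -2.297]
```

View pics/w1.png

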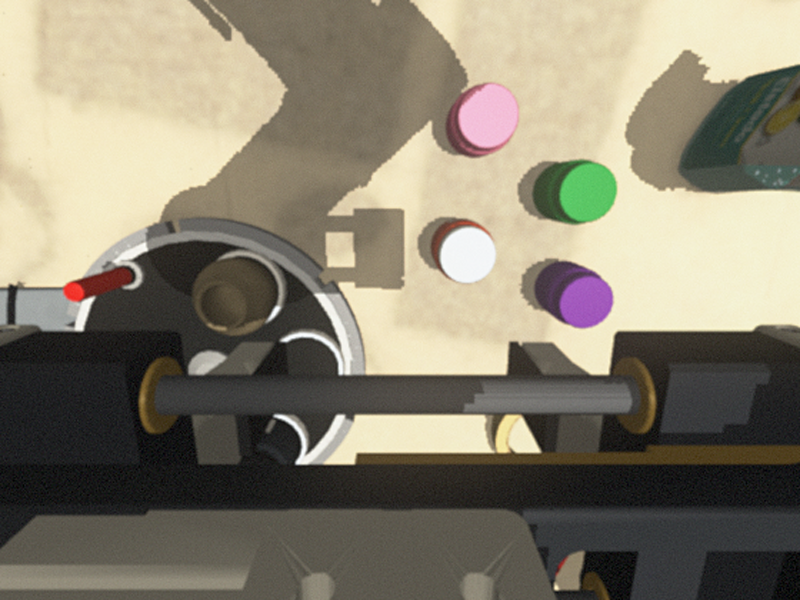

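Wrist picture: white cap centred at (467,253), post top at (75,292) with its base at (131,277). The rim's outer edge runs through (363,360), (345,305), (300,252), (250,228), (150,232) and (85,295). The upper edge of the empty nest ring is at about (315,334).

```bash
python3 - <<'E'
from h import *
from scipy.optimize import least_squares
f=np.load("pics/w1.npz");P=(f["p"],f["q"])
a=lambda u,v,z:at("wrist",u*.7,v*.7,z,P)
print("cap",a(467,253,61),"post",a(75,292,110),a(131,277,42),"nest top edge",a(315,334,49),"ring right",a(350,375,49))
pts=np.array([a(*p,40)[:2] for p in [(363,360),(345,305),(300,252),(250,228),(150,232),(85,295)]])
print(pts)
s=least_squares(lambda c:np.hypot(*(pts-c[:2]).T)-140,[577,-6]);print(s.x,s.fun)
s=least_squares(lambda c:np.hypot(*(pts-c[:2]).T)-c[2],[577,-6,140]);print(s.x,s.fun)
E
```

```text
cap [464.504 227.612  61.   ] post [485.09  -61.978 110.   ] [488.313 -63.143  42.   ] nest top edge [538.835  97.078  49.   ] ring right [578.534 127.134  49.   ]
[[ 567.595  138.572]
 [ 514.53   123.541]
 [ 466.698   85.973]
 [ 446.005   44.368]
 [ 449.331  -41.79 ]
 [ 505.077 -108.077]]
[582.147   3.216] [-3.864 -1.977  2.047  2.226  0.234 -4.627]
[572.818   5.739 132.457] [ 0.479 -1.023  0.581  0.11  -0.139 -0.007]
```

```bash
python3 - <<'E'
from h import *
bot.move_gripper(74,20)
bot.line_to([464.5,227,120],200)
bot.line_to([464.5,227,14],80)
bot.move_gripper(30,20)
print(bot.read_state()["width"],bot.read_state()["contact_force"])
bot.line_to([464.5,227,180],120)
print(bot.read_state()["width"],bot.read_state()["contact_force"])
q=down(np.deg2rad(-174))
bot.line_to([610,90,200],150,q)
p=shot("w2");print(p,bot.read_state()["t"])
E
```

```text
51.80105553378717 [-0.451 -0.591  1.553]
51.338971219932596 [-0.793  0.368 -0.922]
(array([609.578,  90.43 , 199.986]), array([-0.053,  0.999,  0.   , -0.   ])) 9.7167
```

View pics/w2.png

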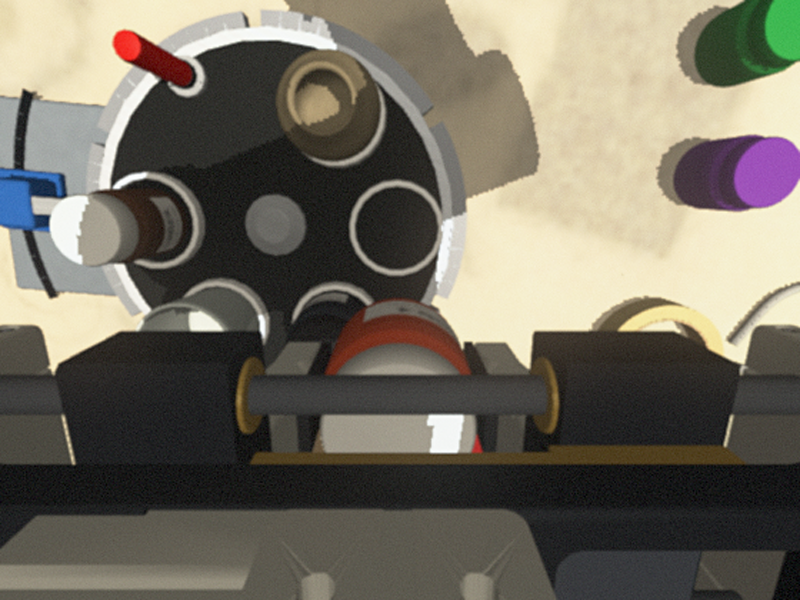

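Clear view: nest ring centre at (396,228), hub at (276,224), post base at (187,77) and top at (128,45). The pot is held upright between the pads.

```bash
python3 - <<'E'
from h import *
f=np.load("pics/w2.npz");P=(f["p"],f["q"])
a=lambda u,v,z:at("wrist",u*.7,v*.7,z,P)
n=a(396,228,49);print("nest",n,"hub",a(276,224,44),"post",a(128,45,110),a(187,77,44))
print("ring l/r/t/b",a(350,228,49),a(442,228,49),a(396,180,49),a(396,276,49))
print("inner jar w/ black nest"); print(np.linalg.norm((n-a(276,224,44))[:2]),np.linalg.norm((a(187,77,44)-a(276,224,44))[:2]))
E
```

```text
nest [570.235  86.62   49.   ] hub [576.999  -0.629  44.   ] post [485.312 -62.493 110.   ] [485.629 -63.184  44.   ]
ring l/r/t/b [573.703  53.726  49.   ] [566.767 119.515  49.   ] [537.169  83.149  49.   ] [605.24   90.294  49.   ]
inner jar w/ black nest
87.51064237299055 110.732407269465
```

```bash
python3 - <<'E'
from h import *
x,y=570.7,86.7
bot.line_to([x,y,200],120); bot.line_to([x,y,68],100); bot.pause(.2)
f0=bot.read_state()["contact_force"]; print(f0)
for z in np.arange(66,51.9,-1):
    bot.line_to([x,y,z],25); f=bot.read_state()["contact_force"]-f0
    if np.linalg.norm(f)>2.5: break
print(z,f,pose())
i=bot.camera("side"); cv2.imwrite("pics/s1.png",cv2.resize(i[200:305,250:430,::-1],(800,467),interpolation=cv2.INTER_CUBIC))
shot("w3"); print(bot.read_state()["t"])
E
```

```text
[-0.053  1.036 -1.497]
54.0 [-0.684 -1.555  2.56 ] (array([570.901,  86.762,  54.219]), array([-0.052,  0.999,  0.   ,  0.   ]))
15.2083
```

View pics/w3.png

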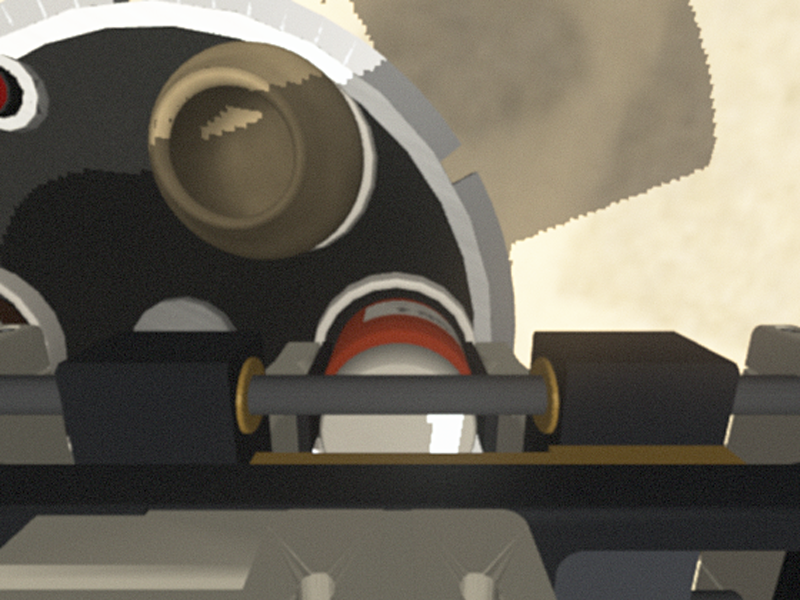

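The pot is inside the ring, centred to within a few mm. Floor contact came at TCP z = 54, exactly as expected. I release it and check.

```bash
python3 - <<'E'
from h import *
bot.move_gripper(68)
p=pose()[0]; bot.line_to([570.7,86.7,140],120); bot.line_to([600,40,200],200)
shot("w4",(150,30,430,240)); print(bot.read_state()["t"],bot.read_state()["contact_force"])
E
```

```text
17.2333 [ 0.107 -0.748  0.037]
```

View pics/w4.png

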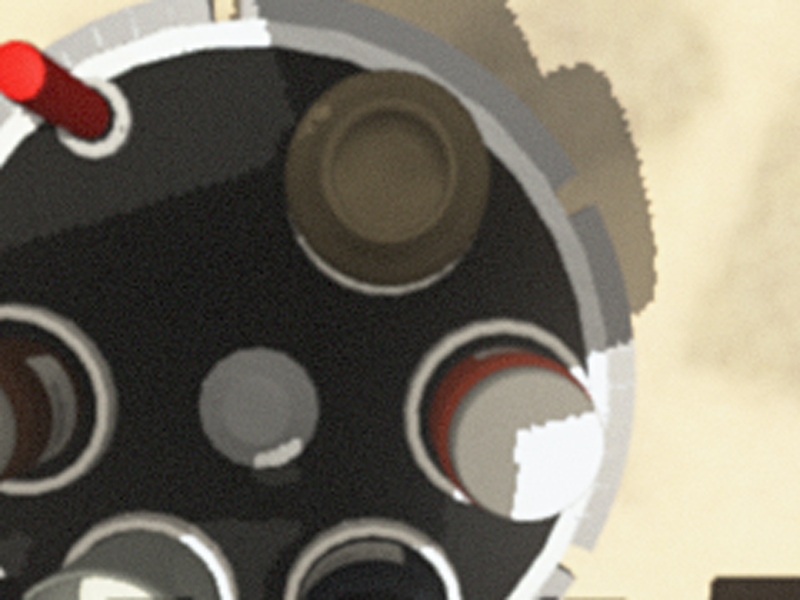

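The pot stands upright inside the ring, cap at (525,442) and leaning out only by perspective. Now the push from behind the post with closed fingers.

```bash
cat > push.py <<'E'
from h import *
C=np.array([577,-0.6]); Z=62
def tgt(a): return [*(C+112*np.array([np.cos(a),np.sin(a)])),Z]
def quat(a): return down(a+np.pi/2)          # tool x against the clockwise tangent
def tang(a): return np.array([np.sin(a),-np.cos(a),0])
def force(n=3):
    f=[]
    for _ in range(n): bot.pause(.01); f.append(bot.read_state()["contact_force"])
    return np.mean(f,0)
E
python3 - <<'E'
from push import *
f=np.load("pics/w4.npz");P=(f["p"],f["q"])
po=at("wrist",150+95*.35,30+120*.35,43,P); print("post",po)
a0=np.arctan2(*(np.array([485.5,-63])-C)[::-1]); a=a0+40/112
bot.move_gripper(0,20)
t=tgt(a); t[2]=200; bot.move_ptp(t,quat(a)); bot.line_to([t[0],t[1],Z],120); bot.pause(.2)
f0=force(5); np.save("f0.npy",f0); print("f0",f0,"a",a,bot.read_state()["width"],bot.read_state()["t"])
log=[];hit=None
while True:
    a-=(1.5 if a>a0+24/112 else .8)/112
    bot.line_to(tgt(a),25,quat(a))
    f=bot.read_state()["contact_force"]-f0; ft=-f@tang(a); log.append((a,ft))
    if ft>7: break
    if bot.read_state()["t"]>42 or a<a0-.95: break
L=np.array(log); print(np.c_[L[::6]]); print(L[-6:])
print("turned by",a0+17.5/112-a,"ft",ft,f,bot.read_state()["t"]); np.save("a.npy",[a,a0])
E
```

```text
post [485.802 -63.289  43.   ]
f0 [-0.068 -0.057  0.077] a -2.185929173568953 0.6872070313001221 22.1917
[[-2.199 -0.922]
 [-2.28   0.448]
 [-2.348  0.578]
 [-2.39   4.758]
 [-2.433  4.407]
 [-2.476  4.072]
 [-2.519  3.483]
 [-2.562  4.159]
 [-2.605  4.935]
 [-2.648  4.798]
 [-2.69   4.589]
 [-2.733  4.46 ]
 [-2.776  4.475]
 [-2.819  4.614]]
[[-2.79   4.581]
 [-2.798  4.908]
 [-2.805  4.248]
 [-2.812  3.68 ]
 [-2.819  4.614]
 [-2.826  4.045]]
turned by 0.43928571428571317 ft 4.044910656935717 [ 5.471 -2.469 -1.883] 42.1917
```

Still moving steadily at about 4.5 N, but each step costs 0.24 s. I use 1.4 mm steps now, with the worst-case peak still under 20 N, and ease the radial force by adjusting the radius.

```bash
python3 - <<'E'
from push import *
a,a0=np.load("a.npy"); f0=np.load("f0.npy"); r=112.; log=[]
def go(a,v):
    bot.line_to([*(C+r*np.array([np.cos(a),np.sin(a)])),Z],v,quat(a))
    f=bot.read_state()["contact_force"]-f0
    ft=-f@tang(a); fr=f[:2]@[np.cos(a),np.sin(a)]; log.append((bot.read_state()["t"],a,r,ft,fr)); return ft,fr
while True:
    a-=1.4/112; ft,fr=go(a,35)
    if ft>7 or bot.read_state()["t"]>53 or a<a0-.95: break
    r+=.15*np.sign(fr)*(abs(fr)>1.5)
print(np.array(log)); np.save("a.npy",[a,a0,r])
E
```

```text
[[ 42.442  -2.839 112.      2.991  -4.822]
 [ 42.692  -2.851 111.85    3.038  -4.728]
 [ 42.942  -2.864 111.7     3.356  -4.662]
 [ 43.192  -2.876 111.55    3.992  -4.756]
 [ 43.442  -2.889 111.4     4.281  -2.934]
 [ 43.692  -2.901 111.25    3.772  -3.141]
 [ 43.942  -2.914 111.1     3.661  -2.764]
 [ 44.192  -2.926 110.95    3.565  -2.809]
 [ 44.442  -2.939 110.8     3.093  -1.483]
 [ 44.692  -2.951 110.8     3.732  -0.089]
 [ 44.942  -2.964 110.8     3.045  -0.882]
 [ 45.192  -2.976 110.8     3.481   0.073]
 [ 45.442  -2.989 110.8     1.807  -0.213]
 [ 45.692  -3.001 110.8    -0.606  -0.048]
 [ 45.942  -3.014 110.8    -0.08   -0.635]
 [ 46.192  -3.026 110.8     0.721   0.34 ]
 [ 46.442  -3.039 110.8     1.857  -0.379]
 [ 46.692  -3.051 110.8     6.846  -1.002]
 [ 46.942  -3.064 110.8    10.826  -1.227]]
```

The latch signature is clear: the force fell to 0 as the notch pulled in, then climbed steeply to 10.8 N. I press slightly further, hold, then back off.

```bash
python3 - <<'E'
from push import *
a,a0,r=np.load("a.npy"); f0=np.load("f0.npy")
go=lambda a,v,z=Z: bot.line_to([*(C+r*np.array([np.cos(a),np.sin(a)])),z],v,quat(a))
a-=.5/112; go(a,15)
for i in range(10):
    bot.pause(.1); s=bot.read_state(); f=s["contact_force"]-f0; print(round(s["t"],2),-f@tang(a),np.linalg.norm(f),s["tcp_pos"])
b=a+25/112; go(b,60); print(force()-f0)
go(b,150,200)
i=bot.camera("side"); cv2.imwrite("pics/s2.png",cv2.resize(i[190:370,240:480,::-1],(800,600),interpolation=cv2.INTER_CUBIC))
shot("w5"); print(bot.read_state()["t"],bot.read_state()["contact_force"])
E
```

```text
47.29 12.518058013760436 12.654089344811826 [466.241 -10.105  62.007]
47.39 11.410349032523978 11.599379878286555 [466.263 -10.087  62.023]
47.49 11.669265312989019 11.875501735938917 [466.258 -10.099  62.002]
47.59 11.111877928876307 11.58017804807615 [466.25  -10.105  62.003]
47.69 11.97149629133753 12.164924603210153 [466.262 -10.093  62.01 ]
47.79 12.41683241992306 12.537262708079556 [466.248 -10.085  62.009]
47.89 11.857236527408954 12.063247666176744 [466.239 -10.097  62.006]
47.99 11.175628068096009 11.310621926997051 [466.271 -10.1    62.014]
48.09 12.486557888191301 12.910872870516728 [466.219 -10.106  61.999]
48.19 11.968051255243578 12.183352009223318 [466.242 -10.107  61.995]
[ 0.061  0.343 -0.438]
49.9417 [-0.21   0.191 -0.332]
```

View pics/s2.png

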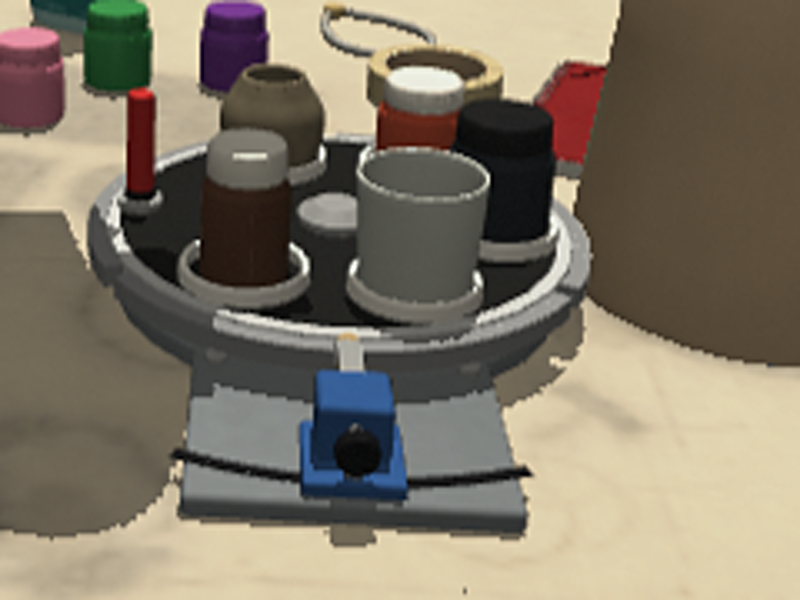

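View pics/w5.png

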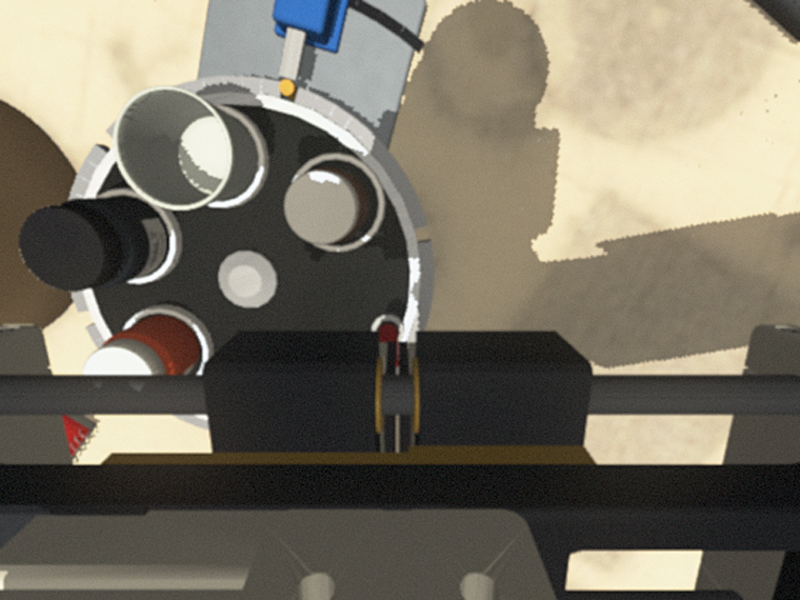

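The brass roller at wrist-picture (288,88) sits in the rim notch. The pot stands in its nest, at side-crop (420,105), and the hand is clear at z = 200 with no force. I hand the job in.

```bash
python3 -c "
from plant import bot
print(bot.read_state()['t']); print(bot.close_job())"
```

```text
49.9417
the job is handed in; nothing more can be done
None
```

The orange pot is standing in the empty nest, the carousel is latched in the next notch, and I handed the job in at 49.9 s of the 61 s allowed.

- **Pot:** I set it down until it touched the nest floor at the height expected, with about 3 N, then let go. The pictures taken right after release and at the end show it upright inside the ring.
- **Latching:** I pushed the post clockwise with closed fingers at about 3 to 5 N. The force dropped to zero as the roller fell into the notch, then climbed steeply.
- **Holding:** I held 11.1 to 12.5 N against the latch for about 1 s with no movement. The highest force I read on the carousel was 12.9 N.
- **Final checks:** The last wrist picture shows the brass roller in the rim notch. The hand was clear at z = 200 mm with about 0 N on it.

Two limits on these checks. I did not read the latch and carousel joint positions; "fully in" rests on the force pattern and the picture. During the push a sideways force of up to about 5 N built up on the post, and I eased it by reducing the push radius by 1.2 mm.

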